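# Set the modelling turntable's speed and start it

### The arm

A 6-joint arm with a two-finger parallel gripper is mounted at the origin on the work surface. World frame = base frame: x ahead of the robot, y to its left, z up, the work surface at z = 0. Lengths are in mm, angles in rad, forces in N, time in s.
With the tool pointing down it reaches from about 275 to 1000 mm from the base axis. Payload 8.4 kg.
Tool frame: the origin (TCP) lies at the centre of the arm's flange, where the gripper is bolted on; the fingertips stand 173 mm ahead of it and the grasp point (between the pads) lies 155 mm ahead of it (tcp_to_tips is the distance from the TCP to the fingertips, in mm); z points along the fingers, x is the direction in which the jaws open and shut, and the axes are right-handed (so a half turn about z gives the same grasp; the last joint's range is limited). The gripper opens to 85 mm and grips with 20 to 120 N. Pads are 22 mm wide; open, the fingers measure 114 mm over their backs; the gripper's body (76 mm by 85 mm) begins 54 mm behind the grasp point. The pads swing forward as they close: fully open they stand 13 mm farther back than shut.
Start: joints at [1.341, 0.353, 1.633, -0, 1.155, -0.002], TCP at [141.145, 608.857, 404.681] pointing down, gripper open.
Joint ranges: [-2.63, 2.63], [-0.92, 2.1], [0.06, 2.66], [-1.3, 4.44], [0, 2.69], [-3.02, 3.02]. Speed limits (rad/s): [2.22, 2.22, 2.79, 3.14, 3.14, 3.14].

### API

Orientations are given as [roll, pitch, yaw] about the fixed x, y, z axes, in that order (R = Rz(yaw) Ry(pitch) Rx(roll)).
In Python, from rig import sense, grab_frame, camera_info, sign_off, tcp_to_tips gives the robot as it stands.
- The arm moves only by the shell command python3 -m creep 'ROWS' [FORCE]. ROWS is text: rows parted by semicolons, each of 5 numbers parted by spaces: the opening in per cent of the stroke, from 0 (shut) to 100 (fully open), then the shift along the tool's x, y, z in cm, then the turn about the tool's z in degrees. In form: fingers tx ty tz roll; .... A call has 1 to 20 rows; each row is the pose to reach, as a shift and turn from the pose measured when the call began, along the tool's axes at that moment; what a row does not reach only later rows make up. A row lasts 1/10 s, in which the tool goes at most 50 mm and 8.59 degrees, less where a joint would pass 70% of its speed; a pose out of reach is approached as far as the arm can. A call with a gripper value outside its range is refused whole. The fingers move at their own pace and stop on an object; FORCE is the grip in N (left out, the last holds). Time passes only in rows, so rows that repeat a pose let the fingers close. It gives the time, the measured TCP pose, the force and the opening at its end, in the units of the state.
- sense(): the state, without advancing time (a new reading comes with each control period).
- grab_frame(name): name is "scene" or "top" or "wrist"; returns (picture, depth): 480x640x3 uint8, blue, green, red; 480x640 float32, mm along the optical axis (not along the pixel's ray), 0 where there is no reading.
- camera_info(name): a dict with "vertical_fov" (degrees; the focal length in pixels is half the picture's height over the tangent of half this angle, whatever the lens; pixels are square), "cx", "cy" (the principal point, pixels), "D" ([k1, k2, p1, p2, k3] as OpenCV has them; the pictures are not rectified), "world_to_cam" (4x4, takes a point from world to camera coordinates). Camera axes: x right, y down, z forward; pixel columns grow to the right and rows downward; lengths in mm; the calibration is good to about 2 mm. A picture is of the moment at which its call begins: read the wrist's pose just before it. camera_info takes no time and is no camera call; for the wrist camera it gives the pose at the moment of the call.
- sign_off(): hands the job in, once; it reports no verdict.
The state is a dict: "clock": time; "qpos": joint angles; "qvel": joint speeds; "joint_efforts": joint torques, N m; "eef_pos": TCP position; "tcp_rot": TCP orientation; "contact_force": force on the tool from outside, world axes, zero at the start; "wrist_torque": the same for the moment, N m; "opening": opening from 0.0 (shut) to 1.0 (fully open).
Only numpy, scipy, OpenCV 4.12 (cv2) and the standard library are available. Lean on these libraries where they do the work, as an engineer would, in place of code of your own. Each camera call takes 0.05 s, during which the arm holds its last target.

### The job

On the grey turntable console, push the pointer handle of the speed selector round clockwise with a fingertip, click by click, until it rests on the fifth bar mark after the round off dot; only then press the round start button all the way down and let it come up again. Push the handle from one side, do not pinch it, and leave the pots, tools and other things on the bench where they stand.

Things in the scene. Friction and masses are not known exactly. Their poses are not given: they have to be found in the camera images.
- console: Grey control box fixed to the bench, 190 (x) by 320 (y) by 70 mm high, flat top. Origin: centre of its underside. Its +x points to its back, away from the operator, +y to its left; its yaw varies. On the top, in its own x, y: speed selector axis at (0, +65) mm, start button at (-30, -95) mm; round the selector a dot (off), then seven bars, clockwise. A small pot stands on its back right corner.
- speed_axis (a point): Point on the selector's vertical turning axis, 23 mm above the console top, at half the height of its pointer handle; fixed to the console.
- speed_tip (a point): Centre of the end of the selector's handle, 48 mm from the axis, 23 mm above the console top; turns with it. Black upright bar with a white line on its ridge, 14 mm wide, from 14 mm behind the axis to 48 mm in front; its flat flanks reach from 8 to 34 mm above the console top, its ridge to 38 mm. Under it a round skirt, 26 mm radius, 8 mm high.
- speed (a joint): Selector angle in rad, growing clockwise seen from above. Detents every 0.524 (30 degrees): 0 off (dot), n-th bar at n x 0.524, fifth 2.618; stops at 0 and 3.67. Springs into the nearest detent; past halfway it jumps on, ahead of the finger. 3 to 6 N at its end moves it. In the console's frame it points at 105 degrees minus this angle (counter-clockwise from +x). Starts on off or bar 1, 2 or 3.
- start (a joint): Travel of the start button in m: 0 up, 0.006 fully down; a spring returns it, fully down takes 5 N.
- start_top (a point): Centre of the top face of the round start button (17 mm radius, pressed straight down; top 22 mm above the console when up, in a fixed collar of 25 mm radius, 12 mm high); the point moves down with it.
- pot: Bystander: small lidded paint pot, 32 mm wide, 34 mm high, loose on the console's back right corner. Origin at its underside.
- tape: Bystander: roll of paper tape lying flat, 92 mm wide, 24 mm high, left of the console. Origin at its underside.
- brush: Bystander: brush 170 mm long, lying in front of the console. Origin at its underside.
- mug: Bystander: mug, 76 mm wide, 85 mm high, behind the console. Origin at its underside.
- glaze: Bystander: glaze jar, 70 mm wide, 100 mm high, on the right. Origin at its underside.
- varnish: Bystander: bottle, 60 mm wide, 130 mm high, on the left. Origin at its underside.
- figure_mid (a point): Bystander: little tin robot figure, 34 by 52 mm, 132 mm high, far left; point at half its height.
- turntable: Powered turntable with an unfinished clay figure, 230 mm wide, 280 mm high, fixed to the bench on the far right. Origin at its underside.

How it is judged (in metres and radians):
On the way, in this order (a step that is already met when the one before it is completed fails the run):
1. the selector rests on the fifth bar mark (value of joint speed between 2.488 and 2.748 rad and velocity of joint speed between -0.2 and 0.2 rad/s), for 0.3 s.
2. the start button is pressed all the way down, with the selector on the fifth bar (value of joint speed between 2.418 and 2.818 rad and value of joint start above 0.0045 m), for 0.05 s.
At the end, for the whole second after the job is handed in: The selector rests on the fifth bar mark (2.618 rad, within 0.13), the start button is up again (within 1.5 mm) after having been pressed at least 4.5 mm, and each loose bystander is within 25 mm of where it stood (value of joint speed between 2.488 and 2.748 rad and value of joint start below 0.0015 m and distance of each of pot, tape, brush, mug, glaze, varnish, figure_mid from where it was at the start of the episode below 0.025 m); the robot touches nothing.
It fails at once if the start button is pressed while the selector is not on the fifth bar (value of joint start above 0.003 m and not (value of joint speed between 2.418 and 2.818 rad)).
It fails at once if the handle is pinched: both of its flanks are squeezed at once (contact force between each of speed_c2, speed_c3 and the fingers above 2 N).
It fails at once if a bystander is lifted, carried or knocked from its place (distance of any of pot, tape, brush, mug, glaze, varnish, figure_mid from where it was at the start of the episode above 0.025 m).
It also fails if it takes over 51 s, if anything falls off the work surface, if the arm or the gripper's body presses on something with over 40 N, if the wrist force passes 120 N, or if a joint passes its speed limit or range.

## Working session

There is one attempt and no reset: what is moved stays moved. The work goes in short steps, Python scripts to look and compute and a shell command to move; the robot and the scene stay as the last step left them, time stands still between calls to the robot, and variables do not carry over. Pictures are saved under pics/ and viewed, and the job is handed in when it is done.

```bash
ls; mkdir -p pics
python3 - <<'E'
from rig import *
import cv2
print(sense())
for n in ("scene","top","wrist"):
    c=camera_info(n);print(n,c)
    p,d=grab_frame(n);cv2.imwrite(f"pics/{n}0.png",p)
    import numpy as np;np.savez(f"{n}0.npz",p=p,d=d,w=c["world_to_cam"])
E
```

```text
pics
{'clock': 0.0, 'qpos': array([ 1.34061890e+00,  3.53644561e-01,  1.63415233e+00, -2.20014820e-05,
        1.15519565e+00, -2.39443986e-03]), 'qvel': array([ 0.00155159, -0.00099925,  0.00074325, -0.00025977,  0.00101413,
       -0.0005204 ]), 'joint_efforts': array([ 2.33353407e-03, -6.05239463e+01, -3.42077708e+01,  3.71659207e-04,
        9.10227187e-03,  1.07813509e-05]), 'eef_pos': array([141.08104276, 608.61971624, 403.95596556]), 'tcp_rot': array([3.14157589e+00, 1.39993383e-03, 1.34302223e+00]), 'contact_force': array([ 0.27874567, -0.09891482,  0.84787861]), 'wrist_torque': array([-0.04441751,  0.06140519, -0.00307972]), 'opening': 0.9992050402094694}
scene {'vertical_fov': 49.14193163289164, 'cx': 319.3641594753648, 'cy': 246.72490203340703, 'D': array([-0.04909092,  0.        ,  0.        ,  0.        ,  0.        ]), 'world_to_cam': array([[ 7.92621111e-01,  6.09640184e-01,  9.51945352e-03,
        -4.22567117e+02],
       [ 4.35299549e-01, -5.54882603e-01, -7.08956698e-01,
        -1.79960168e+02],
       [-4.26926313e-01,  5.66077860e-01, -7.05187763e-01,
         1
[... 461 characters left out ...]
     [ 2.03608037e-01,  7.27576718e-03, -9.79025449e-01,
         1.36349279e+03],
       [ 0.00000000e+00,  0.00000000e+00,  0.00000000e+00,
         1.00000000e+00]])}
wrist {'vertical_fov': 63.59256239177389, 'cx': 322.36563410906854, 'cy': 239.07170617603396, 'D': array([-0.00159921,  0.        ,  0.        ,  0.        ,  0.        ]), 'world_to_cam': array([[ 2.25753865e-01,  9.74181035e-01, -2.55014282e-03,
        -6.24072626e+02],
       [ 9.22573601e-01, -2.12952311e-01,  3.21728558e-01,
        -4.24755339e+01],
       [ 3.12878801e-01, -7.49841598e-02, -9.46828512e-01,
         3.81682546e+02],
       [ 0.00000000e+00,  0.00000000e+00,  0.00000000e+00,
         1.00000000e+00]])}
```

View pics/scene0.png

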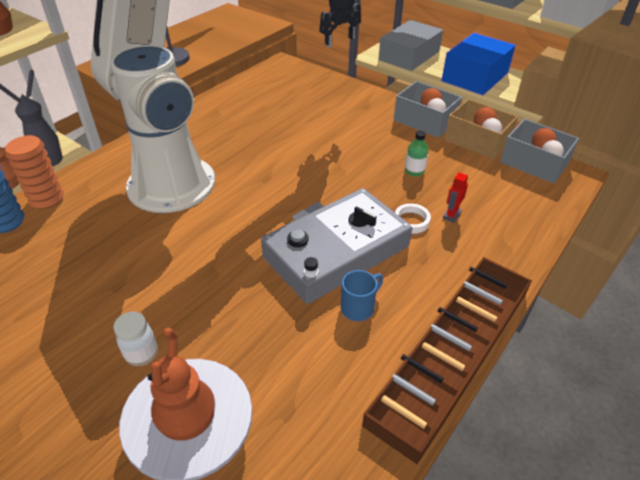

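View pics/top0.png

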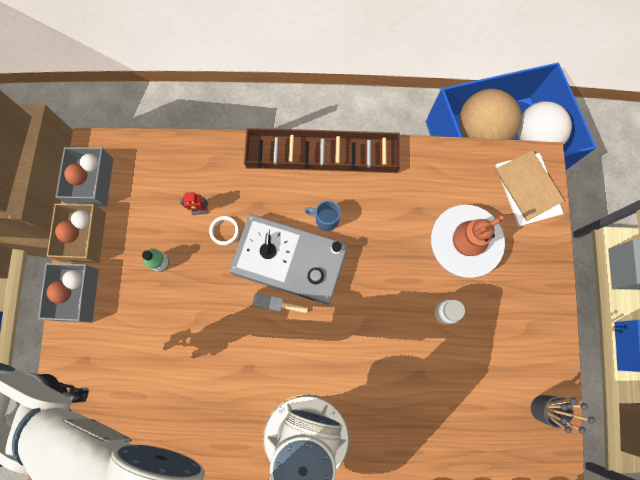

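View pics/wrist0.png

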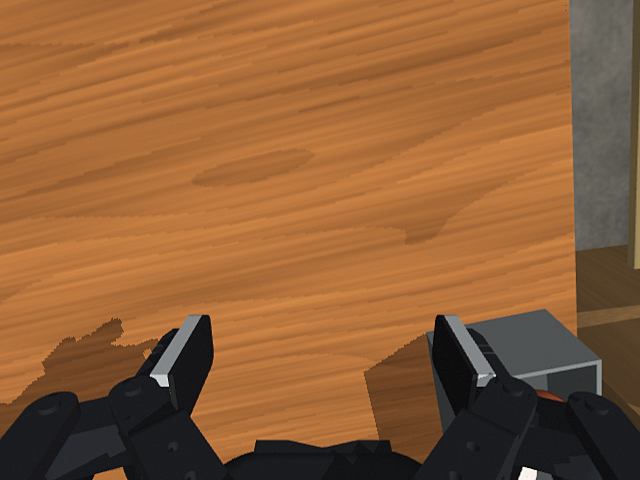

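The scene and top views show the console, with the plate at top-view (268,250), button at (316,275) and pot at (337,246). The brush lies in front of it at (280,303). The wrist view sees only bench. Next I'll zoom in.

```bash
cat > h.py <<'E'
import numpy as np,cv2
from rig import *
def K(c):
    f=240/np.tan(np.radians(c["vertical_fov"]/2));return np.array([[f,0,c["cx"]],[0,f,c["cy"]],[0,0,1.]])
def ray(c,uv,z):
    uv=np.array(uv,float).reshape(-1,1,2)
    n=cv2.undistortPoints(uv,K(c),np.array(c["D"]))[:,0]
    W=np.array(c["world_to_cam"]);R,t=W[:3,:3],W[:3,3];o=-R.T@t
    d=np.c_[n,np.ones(len(n))]@R
    return o+d*((z-o[2])/d[:,2])[:,None]
def proj(c,P):
    W=np.array(c["world_to_cam"]);r,_=cv2.Rodrigues(W[:3,:3])
    return cv2.projectPoints(np.array(P,float).reshape(-1,3),r,W[:3,3],K(c),np.array(c["D"]))[0][:,0]
E
python3 - <<'E'
import cv2
p=cv2.imread("pics/top0.png");cv2.imwrite("pics/topz.png",cv2.resize(p[205:315,225:355],None,fx=6,fy=5.4545,interpolation=cv2.INTER_CUBIC) if 0 else cv2.resize(p[205:305,225:355],None,fx=6,fy=6,interpolation=cv2.INTER_CUBIC))
p=cv2.imread("pics/scene0.png");cv2.imwrite("pics/scenez.png",cv2.resize(p[185:305,255:415],None,fx=5,fy=5,interpolation=cv2.INTER_CUBIC))
E
```

```text
(no output)
```

View pics/topz.png

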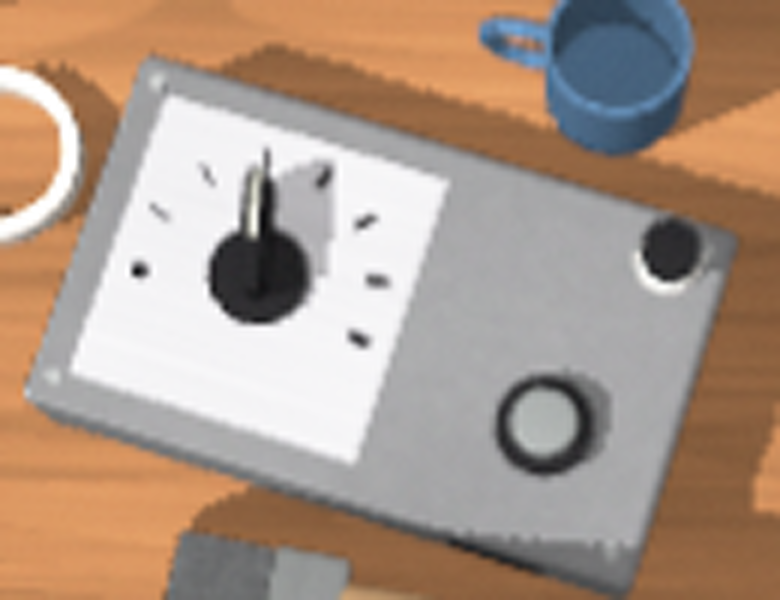

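View pics/scenez.png

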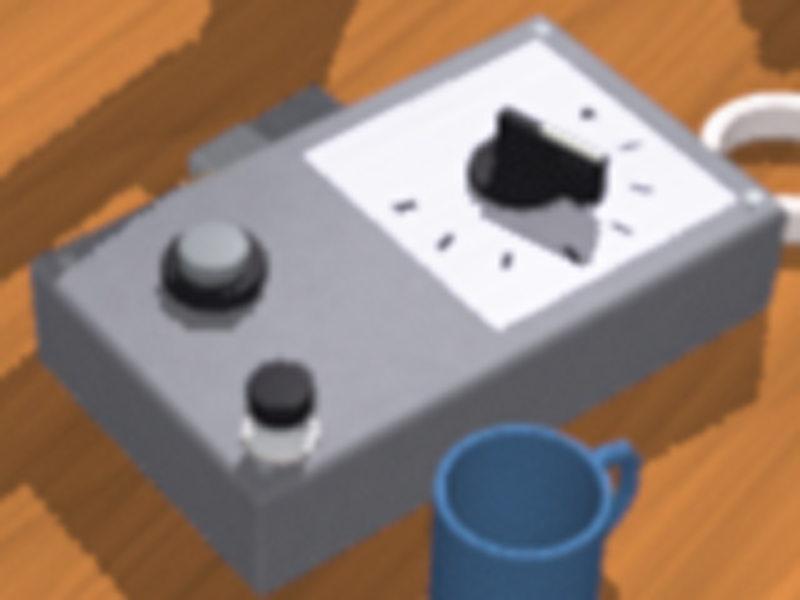

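Run:
```python
from h import *
c=camera_info("top");s=camera_info("scene")
t=lambda L:[( (u+.5)/6-.5+225,(v+.5)/6-.5+205) for u,v in L]
q=lambda L:[( (u+.5)/5-.5+255,(v+.5)/5-.5+185) for u,v in L]
ang=[105-30*i for i in range(8)]
# unknown dial radius; estimate console from corners
ct=ray(c,t([(150,58),(738,240),(625,597),(28,390)]),70)[:,:2]
cs=ray(s,q([(783,208),(262,497),(38,268),(540,18)]),70)[:,:2]
print(ct.round(1));print(cs.round(1))
loc=np.array([[95,160],[95,-160],[-95,-160],[-95,160]])
for C in(ct,cs):
    m=C.mean(0);A=(C-m);th=np.arctan2((loc[:,0]*A[:,1]-loc[:,1]*A[:,0]).sum(),(loc*A).sum())
    R=np.array([[np.cos(th),-np.sin(th)],[np.sin(th),np.cos(th)]])
    print("centre",m.round(1),"yaw",np.degrees(th).round(2),"axis",(m+R@[0,65]).round(1),"btn",(m+R@[-30,-95]).round(1), "res",(A-loc@R.T).round(1).tolist())
print("btn meas",ray(c,t([(545,422)]),92).round(1),ray(s,q([(213,245)]),92).round(1))
mt=ray(c,t([(140,270),(160,212),(207,175),(267,155),(323,178),(367,222),(377,280),(358,340)]),70)[:,:2]
ms=ray(s,q([(588,114),(630,146),(641,188),(622,229),(573,255),(507,261),(446,242),(404,206)]),70)[:,:2]
for M in(mt,ms):
    # circle fit
    A=np.c_[2*M,np.ones(8)];x=np.linalg.lstsq(A,(M**2).sum(1),rcond=None)[0]
    d=M-x[:2];a=np.degrees(np.arctan2(d[:,1],d[:,0]))
    print("dial",x[:2].round(1),np.linalg.norm(d,axis=1).round(1),(a-np.array(ang)).round(1))
# handle ridge line z=108
for cc,L in((c,t([(255,170),(250,238)])),(s,q([(605,157),(545,128)]))):
    P=ray(cc,L,108)[:,:2];d=P[0]-P[1];print("ridge",P.round(1).tolist(),np.degrees(np.arctan2(d[1],d[0])))
```

```text
[[ 662.   195.8]
 [ 576.4 -106.5]
 [ 395.1  -54.5]
 [ 488.1  246.3]]
[[ 662.3  195.2]
 [ 579.  -104.6]
 [ 407.5  -58. ]
 [ 487.2  243.9]]
centre [530.4  70.3] yaw -16.39 axis [548.8 132.7] btn [474.8 -12.4] res [[-4.7, -1.2], [0.0, 3.5], [1.0, 1.9], [3.7, -4.3]]
centre [534.   69.1] yaw -15.21 axis [551.  131.8] btn [480.1 -14.7] res [[-5.3, -3.4], [-4.7, 5.6], [7.1, 2.3], [2.9, -4.6]]
btn meas [[477.3 -12.5  92. ]] [[477.3 -12.8  92. ]]
dial [550.8 133.8] [60.2 60.2 58.4 62.  59.  60.4 59.5 60.4] [-15.3 -15.5 -15.  -15.6 -15.3 -16.5 -15.8 -16.8]
dial [548.4 134.9] [60.1 61.  59.9 60.6 60.2 60.7 60.  60.6] [-16.  -15.4 -15.1 -15.5 -15.  -15.5 -15.4 -15.9]
ridge [[595.5, 134.4], [561.1, 135.0]] -0.981653476862779
ridge [[595.1, 134.9], [561.2, 134.7]] 0.4120623878574642
```

The handle is on bar 3: its ridge points at about −0.6° in the world frame and the console yaw is about −15.6°. The axis is near (549.5, 134) and the button near (477, −12.7). It needs two clicks, pushing on the +y flank. I'll close the gripper and fly to above the +y side first.

```bash
python3 -m creep '0 -1 2 0 0; 0 -3 5 0 -2; 0 -5 9 0 -4; 0 -8 13 0 -6; 0 -10 17 0 -8; 0 -12.5 21 0 -10; 0 -15 25 0 -12.5; 0 -17.5 29 0 -12.5; 0 -20 33 0 -12.5; 0 -22.5 37 0 -12.5; 0 -25 41 0 -12.5; 0 -27 45 0 -12.5; 0 -29 48.5 0 -12.5; 0 -31 51.5 0 -12.5; 0 -32 53 0 -12.5; 0 -32 53.4 0 -12.5; 0 -32 53.4 0 -12.5; 0 -32 53.4 0 -12.5' 40
python3 - <<'E'
from h import *
s=sense();print(s)
c=camera_info("wrist");p,d=grab_frame("wrist");cv2.imwrite("pics/w1.png",p)
print(proj(c,[[549.5,134,108]]), c["world_to_cam"])
E
```

```text
clock: 1.95
eef_pos: [588.3, 177.3, 404.3]
tcp_rot: [-3.141, 0.001, 1.562]
contact_force: [-0.0, -0.7, 0.1]
opening: 0.001
{'clock': 1.95, 'qpos': array([ 2.90448219e-01,  3.37308631e-01,  1.65695971e+00, -5.55660488e-04,
        1.14851133e+00, -1.27130213e+00]), 'qvel': array([ 0.00849295, -0.0047028 ,  0.00403932, -0.00115234, -0.00128031,
       -0.00171801]), 'joint_efforts': array([-8.42092931e-01, -5.88783610e+01, -3.43341637e+01, -4.95504343e-02,
       -2.53225170e-02, -1.51229680e-03]), 'eef_pos': array([588.26983352, 177.31044489, 404.33262581]), 'tcp_rot': array([-3.14060788e+00,  8.34259402e-04,  1.56197880e+00]), 'contact_force': array([-0.03058092, -0.66985489,  0.14964639]), 'wrist_torque': array([-0.0082192 , -0.00340369, -0.01022017]), 'opening': 0.0010990873718676932}
[[259.39243634 176.01427377]] [[ 8.71918340e-03  9.99959840e-01 -2.07249005e-03 -1.81844558e+02]
 [ 9.47217229e-01 -7.59502757e-03  3.20502476e-01 -5.97432874e+02]
 [ 3.20473864e-01 -4.75761815e-03 -9.47245411e-01  1.92902734e+02]
 [ 0.00000000e+00  0.00000000e+00  0.00000000e+00  1.00000000e+00]]
```

View pics/w1.png

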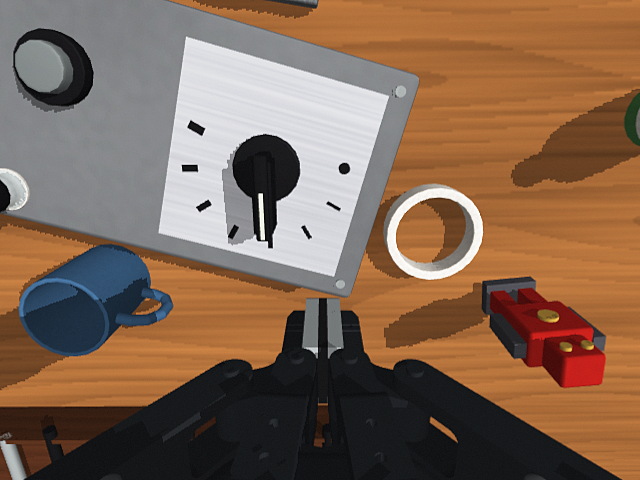

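The wrist view shows the dial with its dot at (344,168). The handle's white line runs (262,193)–(264,240) and the shut fingertips sit at (305–343, 298–350). I'll refine the axis and tip width from this view.

Run:
```python
from h import *
c=camera_info("wrist")
M=ray(c,[(344,168),(334,206),(307,232),(234,231),(204,205),(190,168),(196,128)],70)[:,:2]
A=np.c_[2*M,np.ones(len(M))];x=np.linalg.lstsq(A,(M**2).sum(1),rcond=None)[0]
d=M-x[:2];a=np.degrees(np.arctan2(d[:,1],d[:,0]));print(x[:2],np.linalg.norm(d,axis=1),a-(105-30*np.array([0,1,2,4,5,6,7])))
print("btn",ray(c,[(40,67)],92))
print("ridge",ray(c,[(262,193),(264.5,240)],108))
print("tips z231",ray(c,[(305,300),(343,300),(288,315),(356,315)],231))
```

```text
[549.35571202 134.33839221] [59.82353537 60.63335466 60.73237177 59.78828378 60.31795758 60.44029103
 60.46777918] [-15.69281538 -15.8451593  -15.56503553 -15.39920964 -15.78455162
 -15.23684194 -15.01977582]
btn [[477.92003256 -11.23124426  92.        ]]
ridge [[561.39092586 135.16487579 108.        ]
 [596.02193303 134.96119289 108.        ]]
tips z231 [[580.41767165 170.21381661 231.        ]
 [580.53052171 185.85738371 231.        ]
 [587.35158214 162.95556909 231.        ]
 [587.55335996 191.34434114 231.        ]]
```

```bash
python3 -m creep '0 0 0 2 0; 0 0 0 5 0; 0 0 0 8 0; 0 0 0 11 0; 0 0 0 13 0; 0 0 0 14 0; 0 0 0 14.5 0; 0 0 0 14.5 0; 0 0 0 14.5 0'
python3 -m creep '0 -0.4 0 0 0; 0 -0.8 0 0 0; 0 -1.2 0 0 0; 0 -1.5 0 0 0; 0 -1.8 0 0 0; 0 -1.8 0 0 0'
python3 - <<'E'
from h import *
p,d=grab_frame("wrist");cv2.imwrite("pics/w2.png",p);p,d=grab_frame("scene");cv2.imwrite("pics/s2.png",cv2.resize(p[125:305,215:455],None,fx=3,fy=3))
E
```

```text
clock: 2.9
eef_pos: [588.4, 177.6, 260.5]
tcp_rot: [3.141, 0.0, 1.563]
contact_force: [0.6, 0.1, 0.3]
opening: -0.003
clock: 3.5
eef_pos: [588.3, 159.1, 260.5]
tcp_rot: [3.141, 0.0, 1.562]
contact_force: [-0.4, -0.5, 0.5]
opening: -0.002
```

View pics/w2.png

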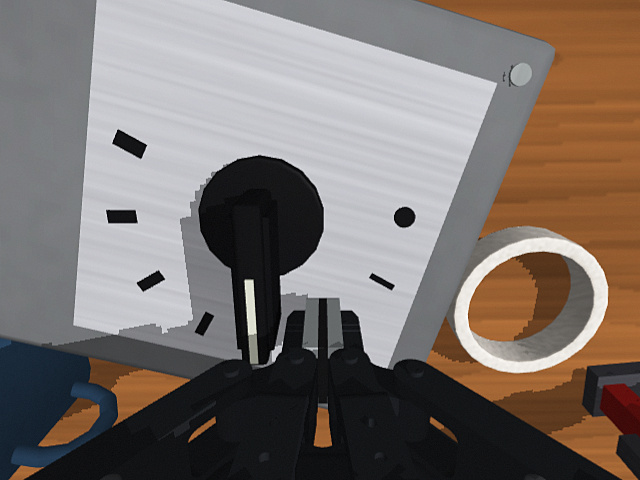

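View pics/s2.png

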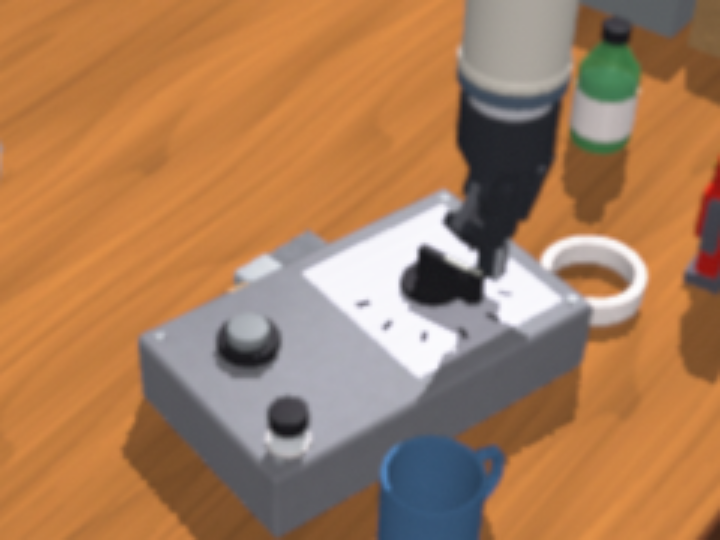

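The finger is beside the handle and not yet touching; handle line at (250,280–362), tips at (323,320). I'll approach slowly.

```bash
python3 -m creep '0 -0.3 0 0 0; 0 -0.5 0 0 0; 0 -0.5 0 0 0'; python3 -m creep '0 -0.2 0 0 0; 0 -0.4 0 0 0; 0 -0.4 0 0 0'
python3 -m creep '0 -0.2 0 0 0;0 -0.3 0 0 0; 0 -0.3 0 0 0'
```

```text
clock: 3.9
eef_pos: [588.3, 154.4, 260.4]
tcp_rot: [3.141, 0.0, 1.562]
contact_force: [-0.4, -0.1, 1.1]
opening: -0.005
clock: 4.2
eef_pos: [588.5, 150.4, 260.6]
tcp_rot: [3.14, -0.0, 1.562]
contact_force: [1.0, 3.0, -2.0]
opening: -0.001
clock: 4.5
eef_pos: [588.5, 147.0, 260.6]
tcp_rot: [3.14, 0.0, 1.562]
contact_force: [1.3, 1.7, -0.8]
opening: -0.001
```

Contact at TCP y ≈ 150.5, so the finger centre stands 16 mm off the handle line. I'll follow the arc past the first half-way point.

```bash
python3 -m creep '0 -0.15 0.05 0 4; 0 -0.35 0.1 0 9; 0 -0.5 0.15 0 11; 0 -0.7 0.17 0 14; 0 -0.85 0.2 0 16; 0 -1.0 0.2 0 18; 0 -1.0 0.2 0 18'
python3 - <<'E'
from h import *
print(sense()["contact_force"]);c=camera_info("wrist");np.save("wc3.npy",c["world_to_cam"])
p,d=grab_frame("wrist");cv2.imwrite("pics/w3.png",p)
E
```

```text
clock: 5.2
eef_pos: [590.1, 136.5, 260.5]
tcp_rot: [3.141, 0.001, 1.247]
contact_force: [-1.0, 0.6, -0.0]
opening: 0.0
[-0.98626691  0.61836735 -0.03897344]
```

View pics/w3.png

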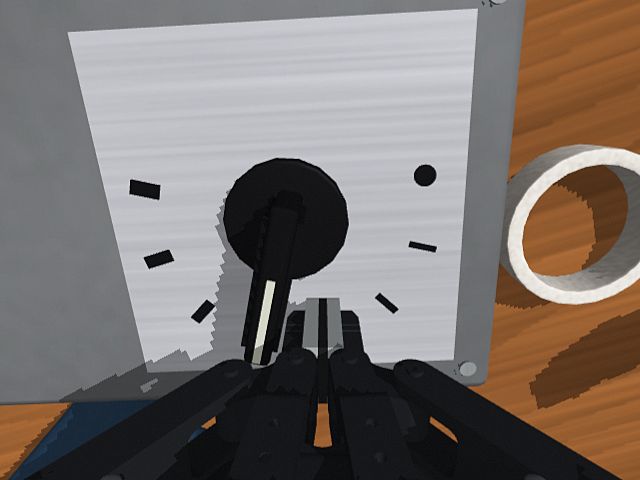

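The handle has jumped on and stands clear of the finger, with its line at (270,285)–(258,360). Now I'll compute its angle and the rows for the next click.

```bash
cat > arc.py <<'E'
from h import *
import sys
def plan(phis,r=38,d=16):
    s=sense();yaw=s["tcp_rot"][2];P=s["eef_pos"][:2]
    ex=np.array([np.cos(yaw),np.sin(yaw)]);ey=np.array([np.sin(yaw),-np.cos(yaw)])
    for f in phis:
        a=np.radians(f);T=np.array([549.4,134.3])+r*np.array([np.cos(a),np.sin(a)])+d*np.array([-np.sin(a),np.cos(a)])
        D=(T-P)/10;print(f,"tx %.2f ty %.2f roll %.1f"%(D@ex,D@ey,np.degrees(yaw)-90-f))
E
python3 - <<'E'
from arc import *
c=camera_info("wrist");R=ray(c,[(270.5,285),(258,360)],108)[:,:2];d=R[1]-R[0];print("ridge",R,np.degrees(np.arctan2(d[1],d[0])))
plan([-20,-25,-30,-35,-40,-45,-48,-50,-52])
E
```

```text
ridge [[561.47996642 127.33003836]
 [588.7668248  111.90930434]] -29.472271887286556
-20 tx -0.02 ty 0.05 roll 1.5
-25 tx -0.36 ty 0.17 roll 6.5
-30 tx -0.71 ty 0.25 roll 11.5
-35 tx -1.06 ty 0.31 roll 16.5
-40 tx -1.42 ty 0.33 roll 21.5
-45 tx -1.78 ty 0.32 roll 26.5
-48 tx -2.00 ty 0.30 roll 29.5
-50 tx -2.14 ty 0.28 roll 31.5
-52 tx -2.28 ty 0.26 roll 33.5
```

The handle is on bar 4. I'll push one more click, stopping just past half-way (−45.6°).

```bash
python3 -m creep '0 -0.2 0.1 0 4; 0 -0.36 0.17 0 6.5; 0 -0.55 0.2 0 9; 0 -0.7 0.25 0 11.5; 0 -0.9 0.28 0 14; 0 -1.06 0.31 0 16.5; 0 -1.25 0.32 0 19; 0 -1.42 0.33 0 21.5; 0 -1.6 0.33 0 24; 0 -1.78 0.32 0 26.5; 0 -1.9 0.31 0 28; 0 -2.05 0.3 0 30; 0 -2.05 0.3 0 30'
python3 - <<'E'
from h import *
print(sense()["contact_force"])
p,d=grab_frame("wrist");cv2.imwrite("pics/w4.png",p)
E
```

```text
clock: 6.55
eef_pos: [586.4, 116.1, 260.5]
tcp_rot: [3.141, 0.001, 0.725]
contact_force: [0.5, -0.3, 0.0]
opening: 0.001
[ 0.46609496 -0.28733088  0.00608654]
```

View pics/w4.png

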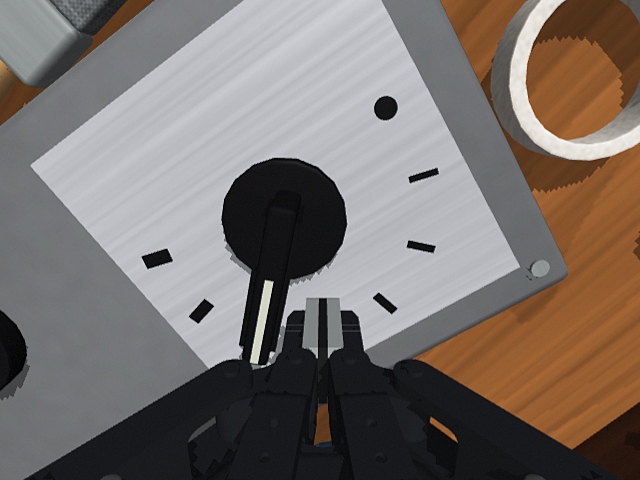

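```bash
python3 - <<'E'
from arc import *
c=camera_info("wrist");R=ray(c,[(268.5,285),(257,360)],108)[:,:2];d=R[1]-R[0];print("ridge",R,np.degrees(np.arctan2(d[1],d[0])))
E
python3 -m creep '0 0.5 0 0 0; 0 1.2 0 0 0; 0 1.6 0 -1 0; 0 1.6 0 -4 0; 0 1.6 0 -8 0; 0 1.6 0 -10 0; 0 1.6 0 -10 0;0 1.6 0 -10 0'
python3 - <<'E'
from arc import *
c=camera_info("wrist");print(sense()["eef_pos"],sense()["tcp_rot"])
p,d=grab_frame("wrist");cv2.imwrite("pics/w5.png",p);
print(proj(c,[[477.6,-12.2,92],[549.4,134.3,108]]))
E
```

```text
ridge [[556.46841434 122.10168961]
 [572.67255007  95.31468644]] -58.82919538392321
clock: 7.4
eef_pos: [598.4, 127.1, 361.0]
tcp_rot: [3.14, -0.001, 0.727]
contact_force: [-0.9, 0.3, 0.1]
opening: 0.002
[598.43314042 127.13709766 361.0190119 ] [ 3.14000033e+00 -5.11975995e-04  7.26622235e-01]
[[ 50.00979812 274.26503361]
 [266.99859934 188.16261081]]
```

View pics/w5.png

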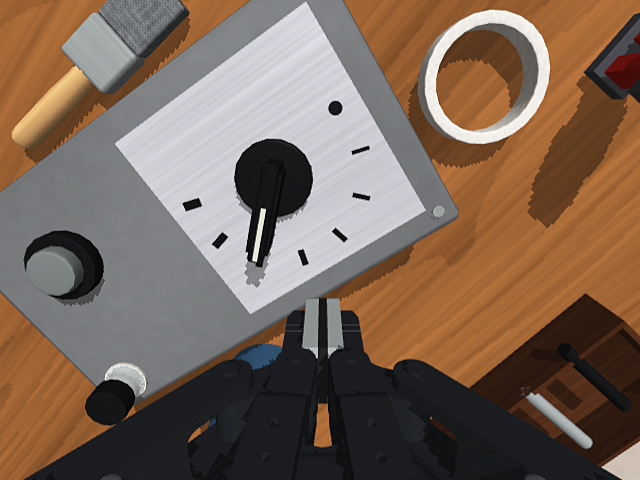

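The selector rests on bar 5: four bars are visible between the dot (335,108) and the handle, and two (220,241) and (192,204) beyond it. Ridge is −58.8° against −60.6° nominal. Next I'll go over the button.

```bash
python3 -m creep '0 -2 0.3 0 0; 0 -5 0.7 0 0; 0 -8 1.1 0 0; 0 -11 1.5 0 0; 0 -14 1.9 0 0; 0 -16.5 2.2 0 0; 0 -18 2.4 0 0; 0 -18.3 2.4 0 0; 0 -18.3 2.4 3 0; 0 -18.3 2.4 5 0; 0 -18.3 2.4 6 0; 0 -18.3 2.4 6 0;0 -18.3 2.4 6 0'
python3 - <<'E'
from arc import *
for n in("wrist","scene"):
  c=camera_info(n);p,d=grab_frame(n);cv2.imwrite(f"pics/{n}6.png",p if n=="wrist" else cv2.resize(p[125:305,215:455],None,fx=3,fy=3))
E
```

```text
clock: 8.75
eef_pos: [477.8, -12.2, 300.5]
tcp_rot: [3.141, 0.001, 0.727]
contact_force: [-0.4, 0.6, 0.3]
opening: -0.003
```

View pics/wrist6.png

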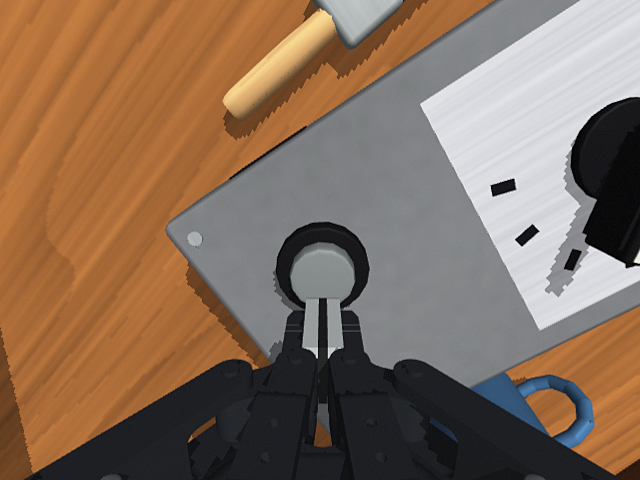

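View pics/scene6.png

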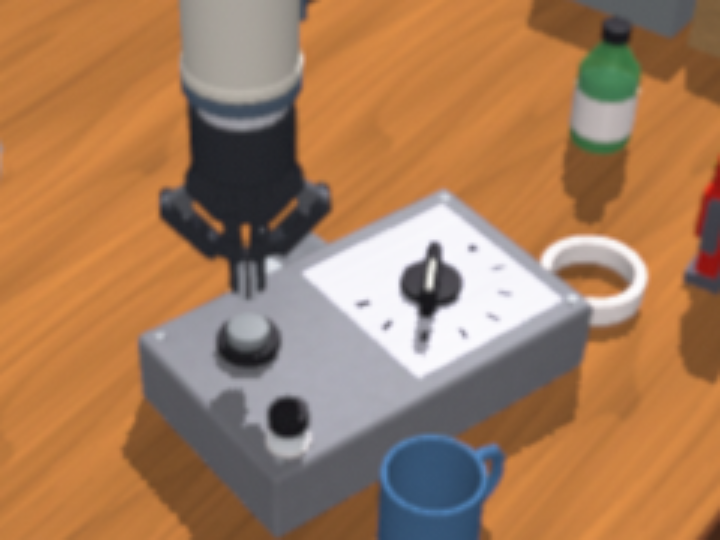

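The selector stands on bar 5 (handle at (430,270) in the scene crop), and the tip is centred over the button. Pressing down.

```bash
python3 -m creep '0 0 0 1.5 0; 0 0 0 2.5 0; 0 0 0 3 0; 0 0 0 3.3 0; 0 0 0 3.5 0; 0 0 0 3.7 0; 0 0 0 3.7 0'; python3 -m creep '0 0 0 0.1 0; 0 0 0 0.2 0; 0 0 0 0.2 0; 0 0 0 0.2 0'
```

```text
clock: 9.55
eef_pos: [478.0, -12.4, 264.1]
tcp_rot: [3.14, -0.0, 0.727]
contact_force: [0.1, 0.2, 1.9]
opening: 0.0
clock: 9.95
eef_pos: [478.0, -12.4, 262.2]
tcp_rot: [3.14, -0.0, 0.727]
contact_force: [-1.6, 0.5, 3.2]
opening: 0.005
```

```bash
python3 -m creep '0 0 0 0.1 0; 0 0 0 0.2 0; 0 0 0 0.3 0; 0 0 0 0.3 0; 0 0 0 0.3 0'; python3 -m creep '0 0 0 0.1 0; 0 0 0 0.2 0; 0 0 0 0.2 0; 0 0 0 0.2 0'
```

```text
clock: 10.45
eef_pos: [478.0, -12.4, 259.4]
tcp_rot: [3.14, -0.0, 0.727]
contact_force: [-1.0, 0.3, 7.8]
opening: 0.003
clock: 10.85
eef_pos: [478.1, -12.4, 259.0]
tcp_rot: [3.14, -0.0, 0.727]
contact_force: [-9.5, 1.4, 31.0]
opening: -0.003
```

The button bottomed out: force rose steeply to 31 N with no further travel. Lifting off and checking.

```bash
python3 -m creep '0 0 0 -0.2 0; 0 0 0 -0.6 0; 0 0 0 -1.2 0; 0 0 0 -3 0; 0 0 0 -6 0; 0 0 0 -10 0; 0 -2 -4 -14 0; 0 -4 -8 -14 0; 0 -7 -12 -14 0; 0 -9 -16 -14 0; 0 -9 -16 -14 0; 0 -9 -16 -14 0; 0 -9 -16 -14 0'
python3 - <<'E'
from h import *
for n in("top","scene","wrist"):
  p,d=grab_frame(n);cv2.imwrite(f"pics/{n}7.png",p)
  if n!="wrist":
    z=p[205:305,225:355] if n=="top" else p[185:305,255:415]
    cv2.imwrite(f"pics/{n}7z.png",cv2.resize(z,None,fx=5,fy=5,interpolation=cv2.INTER_CUBIC))
    if n=="top": cv2.imwrite("pics/top7d.png",cv2.absdiff(p,cv2.imread("pics/top0.png")))
E
```

```text
clock: 12.15
eef_pos: [305.3, 47.5, 399.1]
tcp_rot: [3.139, -0.002, 0.727]
contact_force: [-0.6, -0.1, 0.1]
opening: 0.002
```

View pics/top7.png

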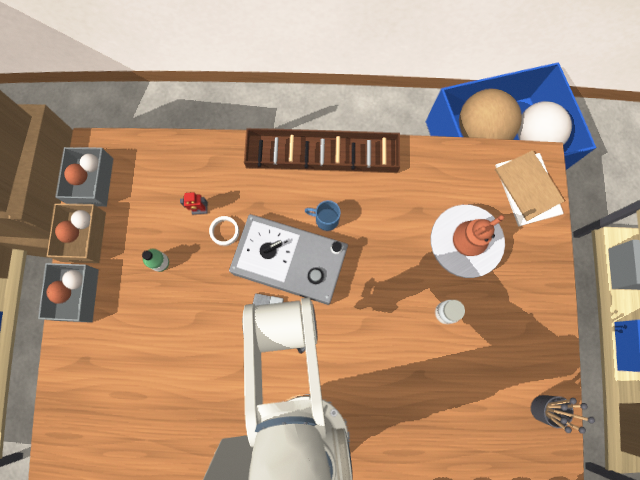

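View pics/scene7z.png

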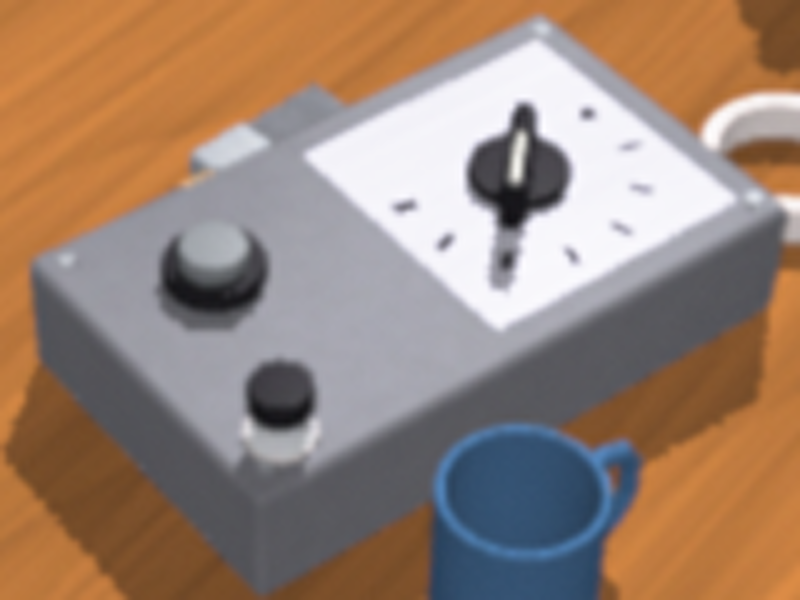

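View pics/top7d.png

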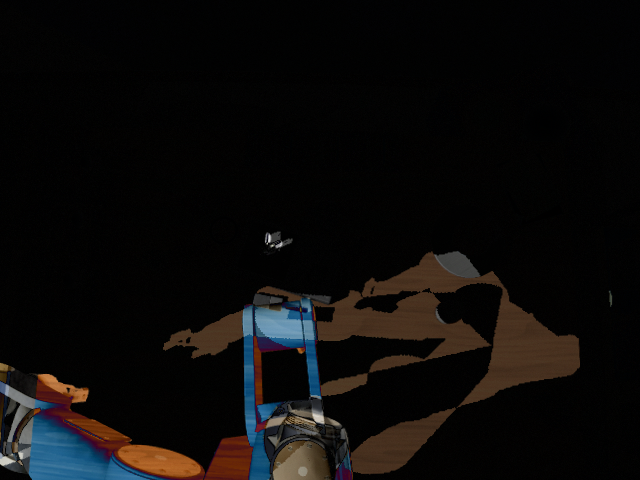

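The final views show the handle on the fifth bar and the button up, with its top at the same pixel (213,245) as at the start. In the top view only the handle, the arm and shadows differ, so the bystanders are unmoved. Handing in.

Run:
```python
from rig import *
s=sense();print(s["clock"],s["contact_force"]);print(sign_off())
```

```text
12.3 [ 0.1075276  -0.5566663  -0.16788219]
the job is handed in; nothing more can be done
None
```

I pushed the speed selector two clicks clockwise, from bar 3 to bar 5, then pressed the start button fully down and let it come up. The job was handed in at about 12.3 s, and no verdict was reported.

- **Selector:** I pushed the handle on one flank with the shut fingertips. The white ridge line measured −58.8° against −60.6° expected for bar 5 (about 0.03 rad off), taken just before I backed the finger away. Later pictures show four bars between the dot and the handle, and bars 6 and 7 beyond it.
- **Start button:** The tool travelled about 6 mm after it met the button. The force then rose to 31 N with no further travel, so I take it as fully down. Afterwards the button's top was back at its starting position in the scene picture.
- **Bystanders:** The final top picture differs from the first only at the handle, the arm and the shadows. The arm hides part of the brush there, but the part visible in the scene picture is where it was.
- **Robot:** It stands clear of everything, with contact force near zero.
- **Disagreements:** The rough console corner measurements were off by 5–7 mm. I used the dial marks and the button instead, which agreed to about 2 mm across the three cameras.

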